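# Load the bottle carousel and index it one click

### The job

Lower the jar with the green label and black cap upright into the empty cup at the orange loading mark of the bottle carousel, right down to the cup's floor, and let go. Then turn the carousel exactly one click anticlockwise (seen from above), so that the next empty cup settles at the mark. The two dropper bottles stay standing in their cups, and the tin and tape measure stay where they are.

Things in the scene. Friction and masses are not known exactly. Their poses are not given: they have to be found in the camera images.
- carousel: fixed dark steel foot, 256 mm across, 8 mm high; origin at its centre on the bench, on the vertical turning axis; -x points to the orange loading mark, a tab reaching 157 mm from the axis, 22 mm high. On it turns a 238 mm white disc (top at 26 mm) with five grey cups 72 degrees apart on an 85 mm radius, and a central 16 mm column with an orange bar handle on top. Position and yaw vary
- wheel (a joint): angle of the carousel disc, rad; 0 at the start, with cup 0 at the loading mark; positive is anticlockwise seen from above. A sprung detent holds it at every 1.257 rad (72 degrees, one click): let go, it pulls itself to within about 0.07 rad of the nearest click; about 0.2 N m at most takes it over to the next
- pocket0 (a point): centre of the floor of cup 0, the empty cup at the loading mark at the start; turns with the disc, z up. Every cup is a flared ring open above, inside diameter 48 mm at the floor and 54 mm at the rim, 4 mm wall, rim 36 mm above the floor; the floor is 26 mm above the bench. Cups 3 and 4 (clockwise of it) are empty too
- pocket1 (a point): centre of the floor of cup 1, 72 degrees further anticlockwise than cup 0; a dropper bottle stands in it
- pocket2 (a point): centre of the floor of cup 2, 144 degrees further anticlockwise than cup 0; the other dropper bottle stands in it
- handle (a point): middle of the orange bar handle, on the turning axis, 160 mm above the bench; turns with the disc. The bar is 66 mm long along this point's y, 14 mm wide along its x, 30 mm high (145 to 175 mm above the bench). At the start it lies square to the line from axis to cup 0. Pinch it across its width from above and twist; nothing else there is higher than 132 mm, the loaded jar included
- jar: jar standing on the bench, about 0.11 kg: clear round jar with a green label, 40 mm in diameter, black cap of the same width from height 84 mm up to its top at 105 mm; origin at the centre of its underside, z up along it
- dropper_a: brown dropper bottle with black top, 33 mm in diameter, 102 mm high, standing loose in cup 1; origin at the centre of its underside, z up
- dropper_b: brown dropper bottle like the other one, standing loose in cup 2; origin at the centre of its underside, z up
- screw_tin: round white tin, 69 mm in diameter, 31 mm high, loose on the bench; origin at the centre of its underside
- tape_measure: yellow and black tape measure, 67 x 79 x 33 mm, loose on the bench; origin at the centre of its underside
Mind the look-alikes: they are no part of the job. Leave any blue or pink look-alike of the dropper_a alone.

How it is judged:
On the way, in this order (a step that is already met when the one before it is completed fails the run):
1. the jar, held by the fingers, is lowered upright into cup 0 (its foot below the rim), the carousel still at its first click (horizontal distance between jar and pocket0 below 0.01 m and z of jar in the frame of pocket0 below 0.022 m and contact force between jar and the fingers above 0.3 N and value of joint wheel below 0.3 rad), for 0.05 s.
2. the jar stands on the floor of cup 0, let go, the carousel still at its first click (horizontal distance between jar and pocket0 below 0.01 m and z of jar in the frame of pocket0 below 0.006 m and angle between jar's own z axis and vertical below 0.15 rad and contact force between jar and the fingers below 0.05 N and value of joint wheel below 0.3 rad), for 0.2 s.
3. the carousel is turned one click anticlockwise (value of joint wheel between 1.107 and 1.407 rad), for 0.2 s.
At the end, for the whole second after the job is handed in: Wheel at rest at 1.257 rad within 0.12. Jar at rest in cup 0: within 10 mm of its centre, 6 mm of its floor, upright within 0.15 rad. Dropper bottles in cups 1 and 2 (within 16 mm of centre, upright within 0.15 rad). Tin and tape measure within 30 mm of where they stood (horizontal distance between jar and pocket0 below 0.01 m and z of jar in the frame of pocket0 below 0.006 m and angle between each of jar, dropper_a, dropper_b's own z axis and vertical below 0.15 rad and value of joint wheel between 1.137 and 1.377 rad and velocity of joint wheel between -0.05 and 0.05 rad/s and linear speed of jar below 0.02 m/s and horizontal distance between dropper_a and pocket1 below 0.016 m and horizontal distance between dropper_b and pocket2 below 0.016 m and distance of each of screw_tin, tape_measure from where it was at the start of the episode below 0.03 m); the robot touches nothing.
It fails at once if the carousel is turned more than one click anticlockwise (over the crest to the second click) (value of joint wheel above 1.9 rad).
It fails at once if the carousel is turned a click the wrong way (value of joint wheel below -0.64 rad).
It fails at once if a dropper bottle is tipped over (angle between any of dropper_a, dropper_b's own z axis and vertical above 0.6 rad).
It fails at once if the tin or the tape measure is pushed out of its place (distance of any of screw_tin, tape_measure from where it was at the start of the episode above 0.05 m).
It also fails if it takes over 54 s, if anything falls off the work surface, if the arm or the gripper's body presses on something with over 40 N, if the wrist force passes 120 N, or if a joint passes its speed limit or range.

### The arm

A 6-joint arm with a two-finger parallel gripper is mounted at the origin on a cart in front of the work surface, level with it; the furniture and walls round the work are solid. World frame = base frame: x ahead of the robot, y to its left, z up, the work surface at z = 0. Lengths are in m, angles in rad, forces in N, time in s.
With the tool pointing down it reaches from about 0.425 to 0.95 m from the base axis. Payload 14.7 kg.
Tool frame: the origin (TCP) lies at the very end of the fingers, on their centre line; the grasp point (between the pads) lies 19 mm behind it (arm.grasp_offset is the distance from the TCP to the grasp point, in m); z points along the fingers, y is the line along which they close (so a half turn about z gives the same grasp; the last joint's range is limited). The gripper opens to 85 mm and grips with 20 to 120 N. Pads are 22 mm wide; open, the fingers measure 114 mm over their backs; the gripper's body (76 mm by 85 mm) begins 54 mm behind the grasp point. The pads swing forward as they close: fully open they stand 13 mm farther back than shut.
Start: joints at [1.235, 0.48, 1.596, -0, 1.065, -0.047], TCP at [0.185, 0.623, 0.231] pointing down, gripper open.
Joint ranges: [-2.75, 2.75], [-0.82, 2.05], [0.23, 2.67], [-1.56, 4.7], [0.09, 2.69], [-2.92, 2.92]. Speed limits (rad/s): [1.89, 1.89, 2.39, 3.01, 3.01, 3.01].

### API

Orientations are given as a rotation vector (axis times angle).
In Python, from plant import arm gives the robot as it stands. The module is installed in compiled form; this text tells all that it offers.
- The arm moves only by the shell command python3 -m crank 'ROWS' [OPENING] [FORCE]. ROWS is JSON, a list of rows, each a list of 6 numbers: the shift along the world's x, y, z in m, then the turn, a rotation vector about the world's x, y, z in degrees. A call has exactly 10 rows; each row shifts and turns the commanded pose from where the row before left it; what a row does not reach is not made up. A row lasts 1/10 s, in which the tool goes at most 50 mm and 8.59 degrees, less where a joint would pass 70% of its speed; a pose out of reach is approached as far as the arm can. A call is refused whole if a number of a shift passes 0.05 or a number of a turn 8.59, either way. A call with a gripper value outside its range is refused whole. OPENING is the opening, from 0 (shut) to 1 (fully open), set as the call begins (- or left out, the last holds). The fingers move at their own pace and stop on an object; FORCE is the grip in N (left out, the last holds). Time passes only in rows, so rows that do not move let the fingers close, or fill a call up. It gives the time, the measured TCP pose, the force, the opening and the grip force at its end, in the units of the state.
- arm.get_obs(): the state, without advancing time (a new reading comes with each control period).
- arm.get_image(name): name is "side" or "top" or "wrist"; returns (picture, depth): 420x560x3 uint8, red, green, blue; 420x560 float32, m along the optical axis (not along the pixel's ray), 0 where there is no reading.
- arm.camera_model(name): a dict with "fx", "fy", "cx", "cy" (pixels), "origin" and "rotation" of the camera in the world. Camera axes: x right, y down, z forward; pixel columns grow to the right and rows downward; lengths in m; the calibration is good to about 2 mm. A picture is of the moment at which its call begins: read the wrist's pose just before it. camera_model takes no time and is no camera call; for the wrist camera it gives the pose at the moment of the call.
- arm.job_done(): hands the job in; it is judged then, once.
The state is a dict: "time_s": time; "joint_pos": joint angles; "joint_velocities": joint speeds; "effort": joint torques, N m; "position": TCP position; "tcp_rot": TCP orientation; "ft_force": force on the tool from outside, world axes, zero at the start; "moment": the same for the moment, N m; "width": finger opening in m; "finger_force": force on a finger pad.
Only numpy, scipy, OpenCV 4.12 (cv2) and the standard library are available. Lean on these libraries where they do the work, as an engineer would, in place of code of your own. Each camera call takes 0.05 s, during which the arm holds its last target. There are 200 camera calls.

## Working session

There is one attempt and no reset: what is moved stays moved. The work goes in short steps, Python scripts to look and compute and a shell command to move; the robot and the scene stay as the last step left them, time stands still between calls to the robot, and variables do not carry over. Pictures are saved under pics/ and viewed, at most 10 in all, crops included, and the job is handed in when it is done.

```bash
mkdir -p pics; cat > h.py <<'E'
import numpy as np, cv2
from plant import arm
def grab(n):
    m=arm.camera_model(n); im,d=arm.get_image(n)
    np.savez(f'pics/{n}.npz',im=im,d=d,**{k:np.array(m[k]) for k in m})
    return im,d,m
def cloud(d,m):
    v,u=np.mgrid[:d.shape[0],:d.shape[1]]
    p=np.stack([(u-m['cx'])/m['fx']*d,(v-m['cy'])/m['fy']*d,d],-1)
    R=np.array(m['rotation']); 
    return p@R.T+np.array(m['origin'])
E
python3 - <<'E'
from h import *
o=arm.get_obs();print(o['time_s'],o['position'],o['tcp_rot'])
for n in('side','top'):
    im,d,m=grab(n);cv2.imwrite(f'pics/{n}0.png',im[...,::-1]);print(n,m)
E
```

```text
0.0 [0.18495761 0.62269704 0.2306534 ] [-4.52085015e-01 -3.10863012e+00  1.90471624e-03]
side {'fx': 448.9646719545114, 'fy': 448.9646719545114, 'cx': 288.3811831934846, 'cy': 208.46073077870838, 'origin': array([ 0.50914616, -0.84862662,  0.89822707]), 'rotation': array([-2.3155748 , -0.02200501,  0.00986199])}
top {'fx': 388.8029790211825, 'fy': 388.8029790211825, 'cx': 278.3353866572733, 'cy': 204.9849732588192, 'origin': array([0.28916015, 0.01192948, 1.14304962]), 'rotation': array([-2.14109095,  2.05764667, -0.23618166])}
```

Rotation is a rotation vector; I'll convert it.

```bash
sed -i "s/R=np.array(m\['rotation'\]); /R=cv2.Rodrigues(np.array(m['rotation'],float))[0]/" h.py; cat h.py | tail -4
```

```text
v,u=np.mgrid[:d.shape[0],:d.shape[1]]
    p=np.stack([(u-m['cx'])/m['fx']*d,(v-m['cy'])/m['fy']*d,d],-1)
    R=cv2.Rodrigues(np.array(m['rotation'],float))[0]
    return p@R.T+np.array(m['origin'])
```

View pics/side0.png

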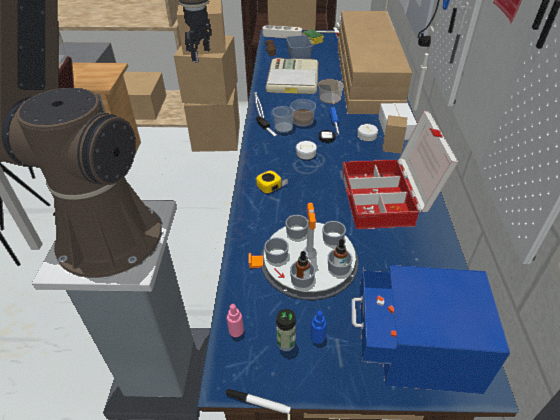

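View pics/top0.png

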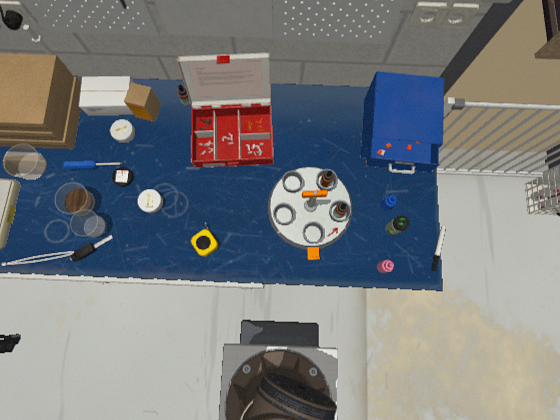

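The side view shows the jar (green label, black cap) at (286,330), a pink bottle at (235,320) and a blue bottle at (319,328). The carousel is around (310,258), with its mark at (256,261). In the top view the jar is at (398,225), blue at (390,200), pink at (386,267), the handle at (315,194) and the mark at (313,254). The green-labelled one with the black cap is the jar to move; an enlarged crop will confirm it.

```bash
cat > meas.py <<'E'
from h import *
for n in('side','top'):
    z=np.load(f'pics/{n}.npz');im=z['im'];P=cloud(z['d'],z)
    hsv=cv2.cvtColor(im,cv2.COLOR_RGB2HSV);H,S,V=[hsv[...,i].astype(int) for i in range(3)]
    X,Y,Z=P[...,0],P[...,1],P[...,2]
    ws=(z['d']>0)&(X>.3)&(X<1.0)&(abs(Y)<.5)
    org=(H>8)&(H<17)&(S>180)&(V>150)
    def rep(t,m):
        p=P[m]; print(n,t,len(p),'med',np.median(p,0).round(4),'min',p.min(0).round(3),'max',p.max(0).round(3)) if len(p) else print(n,t,0)
    rep('handle',ws&org&(Z>.13)&(Z<.19)); rep('handletop',ws&org&(Z>.168)&(Z<.19)); rep('tab',ws&org&(Z<.03)&(Z>.01))
    m=ws&(Z>.168)&(Z<.19)&org; 
    if m.sum()>5: print(' minrect',cv2.minAreaRect(P[m][:,:2].astype(np.float32)))
    # disc
    m=ws&(Z>.018)&(Z<.034)&(S<60)&(V>140)
    rep('disc',m); 
    if m.sum()>5: print(' circ',cv2.minEnclosingCircle(P[m][:,:2].astype(np.float32)))
    # cup rims
    m=ws&(Z>.052)&(Z<.07)&(S<70); rep('rims',m)
    box=(286,330,20,32) if n=='side' else (398,225,16,16)
    u,v,a,b=box; bm=np.zeros_like(m);bm[v-b:v+b,u-a:u+a]=1
    rep('jar',bm&(Z>.015)&ws); mm=bm&(Z>.098)&(Z<.115)&ws; rep('jartop',mm)
    if mm.sum()>5: print(' circ',cv2.minEnclosingCircle(P[mm][:,:2].astype(np.float32)))
    for k,(lo,hi) in {'blue':(105,125),'pink':(160,178)}.items():
        rep(k,ws&(H>lo)&(H<hi)&(S>90)&(V>90)&(Z>.02)&(Z<.13)&(Y<-.15)&(Y>-.4)&(X<.72))
s=cv2.imread('pics/side0.png')[290:360,205:345];t=cv2.imread('pics/top0.png')[160:280,250:450]
s=cv2.resize(s,(560,280),interpolation=2);t=cv2.resize(t,(500,300),interpolation=2)
c=np.zeros((580,560,3),np.uint8);c[:280]=s;c[280:,:500]=t;cv2.imwrite('pics/crop0.png',c)
E
python3 meas.py
```

```text
side handle 96 med [ 0.5476 -0.0955  0.1723] min [ 0.541 -0.108  0.149] max [ 0.557 -0.042  0.176]
side handletop 65 med [ 0.5472 -0.0821  0.1734] min [ 0.541 -0.106  0.168] max [ 0.557 -0.042  0.176]
side tab 38 med [ 0.4047 -0.0755  0.0129] min [ 0.395 -0.105  0.01 ] max [0.809 0.13  0.022]
 minrect ((0.5475014448165894, -0.0739896222949028), (0.01282553467899561, 0.06399089843034744), 5.454634666442871)
side disc 2919 med [ 0.5704 -0.0583  0.0259] min [ 0.43  -0.471  0.018] max [0.916 0.5   0.034]
 circ ((0.6849917769432068, 0.01971973478794098), 0.5326145887374878)
side rims 2642 med [ 0.8576 -0.0866  0.0605] min [ 0.435 -0.5    0.052] max [0.992 0.5   0.07 ]
side jar 683 med [ 0.4941 -0.3308  0.0872] min [ 0.473 -0.339  0.015] max [ 0.513 -0.298  0.109]
side jartop 276 med [ 0.4937 -0.3199  0.1044] min [ 0.475 -0.338  0.098] max [ 0.513 -0.298  0.109]
 circ ((0.49299028515815735, -0.3172151744365692), 0.020849503576755524)
side blue 2191 med [ 0.6828 -0.3053  0.0896] min [ 0.548 -0.4    0.02 ] max [ 0.72  -0.224  0.13 ]
side pink 342 med [ 0.3816 -0.2973  0.0597] min [ 0.364 -0.
[... 468 characters left out ...]
54   -0.0475  0.0279] min [ 0.422 -0.467  0.018] max [0.797 0.5   0.034]
 circ ((0.6155542731285095, 0.02452608197927475), 0.5082561373710632)
top rims 2173 med [ 0.8609 -0.0072  0.0622] min [ 0.436 -0.498  0.052] max [0.997 0.5   0.07 ]
top jar 318 med [ 0.4918 -0.3088  0.1045] min [ 0.476 -0.336  0.017] max [ 0.55  -0.296  0.112]
top jartop 184 med [ 0.495  -0.3162  0.1069] min [ 0.477 -0.336  0.098] max [ 0.515 -0.297  0.112]
 circ ((0.49534663558006287, -0.31666237115859985), 0.020384225994348526)
top blue 848 med [ 0.6937 -0.3132  0.0915] min [ 0.55  -0.4    0.021] max [ 0.72  -0.227  0.129]
top pink 149 med [ 0.3787 -0.2804  0.0641] min [ 0.365 -0.299  0.021] max [ 0.72  -0.255  0.104]
```

View pics/crop0.png

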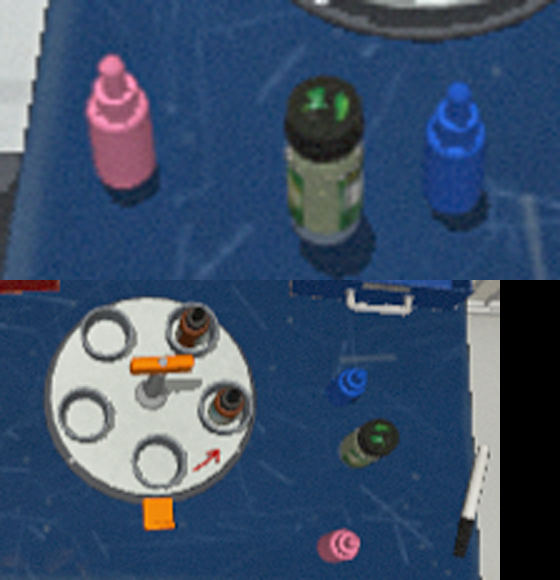

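The crop confirms it. The middle object, top view (398,225) and side view (286,330), is the jar, with its green label and black cap; the pink and blue bottles are the look-alikes. Jar centre is about (0.494,-0.317) with its top at 0.105 in both views, and the handle top is at about 0.175. Next I'll refine the carousel fit and work out the tool yaw.

```bash
cat > fit.py <<'E'
from h import *
from scipy.optimize import least_squares
C=np.array([.548,-.0725]);yaw=np.radians(5.5)
for n in('side','top'):
    z=np.load(f'pics/{n}.npz');P=cloud(z['d'],z).reshape(-1,3);hsv=cv2.cvtColor(z['im'],cv2.COLOR_RGB2HSV).reshape(-1,3)
    r=np.hypot(*(P[:,:2]-C).T)
    m=(r<.135)&(P[:,2]>.02)&(P[:,2]<.032)&(hsv[:,2]>140)&(hsv[:,1]<60)
    h=cv2.convexHull(P[m][:,:2].astype(np.float32))[:,0]
    f=least_squares(lambda q:np.hypot(*(h-q[:2]).T)-q[2],[*C,.119],loss='soft_l1',f_scale=.002);print(n,'disc',f.x.round(4))
    for k in(0,3,4):
        a=yaw+np.pi+k*2*np.pi/5;c=C+.085*np.array([np.cos(a),np.sin(a)])
        m=(np.hypot(*(P[:,:2]-c).T)<.036)&(P[:,2]>.056)&(P[:,2]<.068); q=P[m]
        f=least_squares(lambda s:np.hypot(*(q[:,:2]-s[:2]).T)-.029,c,loss='soft_l1',f_scale=.002)
        print(n,'cup',k,'pred',c.round(4),'fit',f.x.round(4),'z',np.percentile(q[:,2],[50,95]).round(4),len(q), 'off deg',round(float(np.degrees(np.arctan2(*(f.x-C)[::-1])-a)%360),1))
    t=(hsv[:,0]>8)&(hsv[:,0]<17)&(hsv[:,1]>180)&(P[:,2]>.005)&(P[:,2]<.03)&(r<.165)&(r>.1)
    print('tab',cv2.minAreaRect(P[t][:,:2].astype(np.float32)))
R=cv2.Rodrigues(arm.get_obs()['tcp_rot'])[0];print('tool y yaw',np.degrees(np.arctan2(R[1,1],R[0,1])))
E
python3 fit.py
```

```text
side disc [ 0.5479 -0.0729  0.1183]
side cup 0 pred [ 0.4634 -0.0806] fit [ 0.4637 -0.0818] z [0.0604 0.0635] 141 off deg 0.8
side cup 3 pred [ 0.6117 -0.0162] fit [ 0.6117 -0.018 ] z [0.0605 0.0637] 131 off deg 359.1
side cup 4 pred [0.5141 0.0055] fit [0.5146 0.004 ] z [0.0604 0.0637] 118 off deg 0.1
tab ((0.4108334481716156, -0.08690418303012848), (0.03093501552939415, 0.0360613577067852), 3.364924907684326)
top disc [ 0.5506 -0.0727  0.1176]
top cup 0 pred [ 0.4634 -0.0806] fit [ 0.4662 -0.0804] z [0.0629 0.0666] 106 off deg 0.0
top cup 3 pred [ 0.6117 -0.0162] fit [ 0.6145 -0.0168] z [0.0631 0.0663] 105 off deg 358.4
top cup 4 pred [0.5141 0.0055] fit [0.5175 0.0052] z [0.0627 0.0664] 109 off deg 357.9
tab ((0.4120193123817444, -0.08456502109766006), (0.03447377681732178, 0.032303303480148315), 3.9674596786499023)
tool y yaw 73.45705949708602
```

Carousel axis is about (0.549,-0.0725) with yaw 5.5°. Cup 0 is about (0.465,-0.081) with its rim at 0.062, which matches the given sizes. The current tool yaw of 73° is clear of everything at both the pick and the place, so I'll keep it.

```bash
python3 -m crank '[[0.031,-0.038,0,0,0,0],[0.031,-0.038,0,0,0,0],[0.031,-0.038,0,0,0,0],[0.031,-0.038,0,0,0,0],[0.031,-0.038,0,0,0,0],[0.031,-0.038,0,0,0,0],[0.031,-0.038,0,0,0,0],[0.031,-0.038,0,0,0,0],[0.031,-0.038,0,0,0,0],[0.031,-0.038,0,0,0,0]]' 1 40
python3 -m crank '[[0,-0.049,0,0,0,0],[0,-0.049,0,0,0,0],[0,-0.049,0,0,0,0],[0,-0.049,0,0,0,0],[0,-0.049,0,0,0,0],[0,-0.049,0,0,0,0],[0,-0.049,0,0,0,0],[0,-0.049,0,0,0,0],[0,-0.049,0,0,0,0],[0,-0.049,0,0,0,0]]'
```

```text
time_s: 1.1
position: [0.4959, 0.2413, 0.2312]
tcp_rot: [-0.452, -3.109, 0.0]
ft_force: [0.9, 1.2, 0.0]
width: 0.0854
finger_force: 0.0
time_s: 2.1
position: [0.4946, -0.2489, 0.2312]
tcp_rot: [-0.452, -3.109, -0.0]
ft_force: [1.7, 0.4, 0.8]
width: 0.0854
finger_force: 0.0
```

```bash
python3 -m crank '[[0,-0.02,0,0,0,0],[0,-0.02,0,0,0,0],[0,-0.02,0,0,0,0],[0,-0.008,0,0,0,0],[0,0,0,0,0,0],[0,0,0,0,0,0],[0,0,0,0,0,0],[0,0,0,0,0,0],[0,0,0,0,0,0],[0,0,0,0,0,0]]'
cat > w.py <<'E'
from h import *
import sys
o=arm.get_obs();im,d,m=grab('wrist');cv2.imwrite(f'pics/{sys.argv[1]}.png',im[...,::-1]);P=cloud(d,m)
print(o['time_s'],o['position'].round(4),np.array(m['origin']).round(3))
q=P[(d>0)&(P[...,2]>.098)&(P[...,2]<.115)&(np.hypot(P[...,0]-.494,P[...,1]+.317)<.035)]
if len(q): print(len(q),cv2.minEnclosingCircle(q[:,:2].astype(np.float32)),np.median(q,0).round(4))
E
python3 w.py w1
```

```text
time_s: 3.1
position: [0.4952, -0.3146, 0.2314]
tcp_rot: [0.451, 3.109, -0.0]
ft_force: [0.5, -1.1, 0.4]
width: 0.0854
finger_force: 0.0
3.1 [ 0.4952 -0.3146  0.2314] [ 0.415 -0.29   0.374]
1925 ((0.49395719170570374, -0.31476354598999023), 0.020280273631215096) [ 0.4925 -0.3144  0.1045]
```

View pics/w1.png

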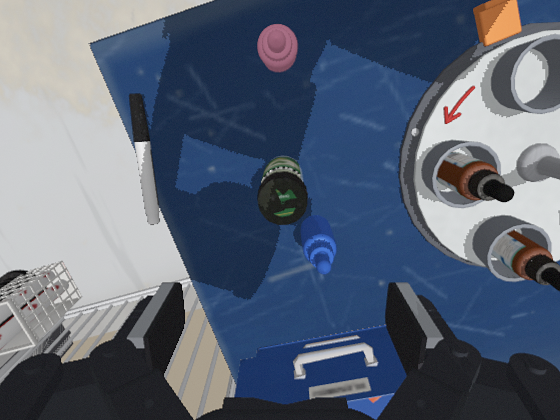

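The wrist view shows the jar cap at (284,200) and the blue bottle at (318,240), off to the side and clear of the finger line. The measured jar centre (0.494,-0.315) agrees with the other views and lies under the tool, so I'll descend and grip.

```bash
python3 -m crank '[[-0.001,-0.001,-0.02,0,0,0],[0,0,-0.02,0,0,0],[0,0,-0.02,0,0,0],[0,0,-0.02,0,0,0],[0,0,-0.02,0,0,0],[0,0,-0.02,0,0,0],[0,0,-0.02,0,0,0],[0,0,-0.02,0,0,0],[0,0,0,0,0,0],[0,0,0,0,0,0]]'
python3 -m crank '[[0,0,0,0,0,0],[0,0,0,0,0,0],[0,0,0,0,0,0],[0,0,0,0,0,0],[0,0,0,0,0,0],[0,0,0,0,0,0],[0,0,0,0,0,0],[0,0,0,0,0,0],[0,0,0,0,0,0],[0,0,0,0,0,0]]' 0 40
```

```text
time_s: 4.15
position: [0.4941, -0.3159, 0.0715]
tcp_rot: [-0.452, -3.108, -0.0]
ft_force: [-0.3, -0.0, 1.2]
width: 0.0853
finger_force: 0.0
time_s: 5.15
position: [0.4945, -0.3162, 0.0722]
tcp_rot: [0.452, 3.108, -0.001]
ft_force: [-1.1, 1.2, 8.4]
width: 0.0396
finger_force: 39.5
```

```bash
python3 -m crank '[[0,0,0.01,0,0,0],[0,0,0.02,0,0,0],[0,0,0.02,0,0,0],[0,0,0.02,0,0,0],[0,0,0.02,0,0,0],[0,0,0.02,0,0,0],[-0.01,0,0.02,0,0,0],[-0.01,0.01,0,0,0,0],[-0.01,0.02,0,0,0,0],[0,0.02,0,0,0,0]]'
python3 -m crank '[[0,0.03,0,0,0,0],[0,0.03,0,0,0,0],[0,0.03,0,0,0,0],[0,0.03,0,0,0,0],[0,0.03,0,0,0,0],[0,0.02,0,0,0,0],[0,0.01,0,0,0,0],[0,0.005,0,0,0,0],[0,0,0,0,0,0],[0,0,0,0,0,0]]'
python3 - <<'E'
from h import *
for n in('side','top'):
    im,d,m=grab(n);P=cloud(d,m)
    q=P[(d>0)&(P[...,2]>.08)&(P[...,2]<.27)&(np.hypot(P[...,0]-.465,P[...,1]+.081)<.05)]
    cv2.imwrite(f'pics/{n}1.png',cv2.resize(im[200:300,220:380,::-1] if n=='side' else im[150:270,240:400,::-1],None,fx=4,fy=4,interpolation=2))
im,d,m=grab('wrist');cv2.imwrite('pics/w2.png',im[...,::-1])
E
```

```text
time_s: 6.15
position: [0.4629, -0.2654, 0.2021]
tcp_rot: [-0.454, -3.109, 0.0]
ft_force: [0.6, 0.0, -0.9]
width: 0.0391
finger_force: 40.7
time_s: 7.15
position: [0.4642, -0.0816, 0.2014]
tcp_rot: [0.453, 3.109, -0.0]
ft_force: [1.4, -0.6, -2.3]
width: 0.0394
finger_force: 40.7
```

View pics/side1.png

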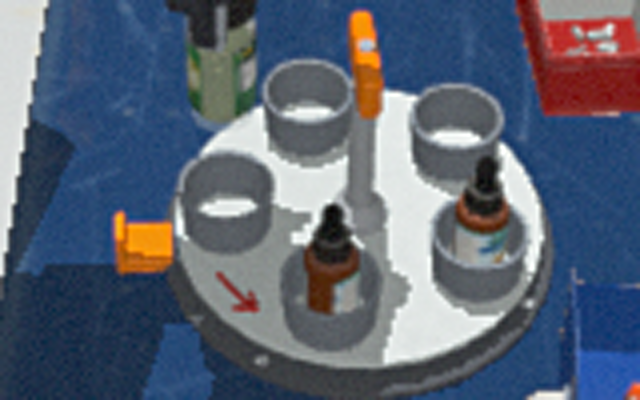

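View pics/w2.png

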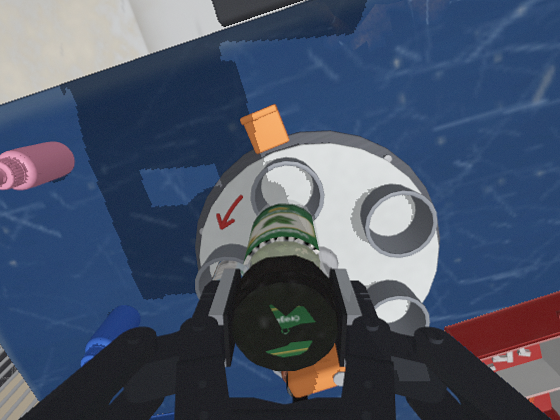

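The side crop shows the jar held upright above at (222,80) and cup 0 open at (228,200). In the wrist view the jar foot is around (285,220) and the cup 0 rim is at (287,190). I'll measure the jar axis against the cup in the same cameras.

```bash
python3 - <<'E'
from h import *
from scipy.optimize import least_squares
for n in('side','top','wrist'):
    z=np.load(f'pics/{n}.npz');P=cloud(z['d'],z).reshape(-1,3);P=P[z['d'].ravel()>0]
    c0=np.array([.465,-.081])
    for t,lo,hi,rr,rad in(('low',.132,.165,.03,.02),('mid',.165,.2,.03,.02),('rim',.055,.068,.036,.029)):
        q=P[(P[:,2]>lo)&(P[:,2]<hi)&(np.hypot(*(P[:,:2]-c0).T)<rr)]
        if len(q)<15: print(n,t,len(q));continue
        f=least_squares(lambda s:np.hypot(*(q[:,:2]-s).T)-rad,c0,loss='soft_l1',f_scale=.001)
        print(n,t,len(q),f.x.round(4),'rms',np.sqrt(np.mean((np.hypot(*(q[:,:2]-f.x).T)-rad)**2)).round(4),'zmin',q[:,2].min().round(3))
E
```

```text
side low 158 [ 0.4628 -0.0821] rms 0.0011 zmin 0.132
side mid 175 [ 0.4629 -0.0822] rms 0.0011 zmin 0.165
side rim 152 [ 0.4636 -0.0817] rms 0.0017 zmin 0.055
top low 0
top mid 0
top rim 0
wrist low 928 [ 0.4633 -0.0803] rms 0.0004 zmin 0.132
wrist mid 1981 [ 0.4633 -0.0803] rms 0.0005 zmin 0.165
wrist rim 815 [ 0.4642 -0.0782] rms 0.0014 zmin 0.055
```

The jar is upright and within about 1 mm of the cup centre. I'll lower it to about 8 mm above the floor, then go slowly.

```bash
python3 -m crank '[[0.001,0.001,-0.01,0,0,0],[0,0,-0.012,0,0,0],[0,0,-0.012,0,0,0],[0,0,-0.012,0,0,0],[0,0,-0.012,0,0,0],[0,0,-0.012,0,0,0],[0,0,-0.01,0,0,0],[0,0,-0.01,0,0,0],[0,0,-0.005,0,0,0],[0,0,0,0,0,0]]'

```

```text
time_s: 8.3
position: [0.4647, -0.0798, 0.1056]
tcp_rot: [-0.452, -3.108, -0.0]
ft_force: [0.5, -0.1, -1.2]
width: 0.0392
finger_force: 40.7
```

```bash
python3 -m crank '[[0,0,-0.001,0,0,0],[0,0,-0.001,0,0,0],[0,0,-0.001,0,0,0],[0,0,-0.001,0,0,0],[0,0,-0.001,0,0,0],[0,0,-0.001,0,0,0],[0,0,-0.001,0,0,0],[0,0,0,0,0,0],[0,0,0,0,0,0],[0,0,0,0,0,0]]'
```

```text
time_s: 9.3
position: [0.4651, -0.0799, 0.0993]
tcp_rot: [0.452, 3.109, -0.0]
ft_force: [0.3, 0.1, -1.5]
width: 0.0395
finger_force: 40.7
```

```bash
python3 -m crank '[[0,0,-0.001,0,0,0],[0,0,0,0,0,0],[0,0,-0.001,0,0,0],[0,0,0,0,0,0],[0,0,0,0,0,0],[0,0,0,0,0,0],[0,0,0,0,0,0],[0,0,0,0,0,0],[0,0,0,0,0,0],[0,0,0,0,0,0]]'
```

```text
time_s: 10.3
position: [0.4655, -0.0801, 0.0981]
tcp_rot: [0.452, 3.108, -0.0]
ft_force: [-4.6, -0.6, 19.6]
width: 0.0392
finger_force: 43.1
```

The floor is reached (19.6 N). I'll release, rise straight up, then look.

```bash
python3 -m crank '[[0,0,0,0,0,0],[0,0,0,0,0,0],[0,0,0,0,0,0],[0,0,0,0,0,0],[0,0,0,0,0,0],[0,0,0,0,0,0],[0,0,0,0,0,0],[0,0,0,0,0,0],[0,0,0,0,0,0],[0,0,0,0,0,0]]' 1
python3 -m crank '[[0,0,0.01,0,0,0],[0,0,0.015,0,0,0],[0,0,0.02,0,0,0],[0,0,0.02,0,0,0],[0,0,0.02,0,0,0],[0,0,0.02,0,0,0],[0,0,0.02,0,0,0],[0,0,0.02,0,0,0],[0,0,0,0,0,0],[0,0,0,0,0,0]]'
python3 - <<'E'
from h import *
from scipy.optimize import least_squares
for n in('side','wrist'):
    im,d,m=grab(n);P=cloud(d,m);hsv=cv2.cvtColor(im,cv2.COLOR_RGB2HSV)
    c0=np.array([.465,-.081]);c=np.hypot(P[...,0]-.465,P[...,1]+.081)
    for t,lo,hi,r,rad in(('body',.07,.105,.03,.02),('cap',.112,.127,.03,.02),('rim',.055,.067,.036,.029)):
        q=P[(d>0)&(P[...,2]>lo)&(P[...,2]<hi)&(c<r)]
        if len(q)<15: print(n,t,len(q));continue
        f=least_squares(lambda s:np.hypot(*(q[:,:2]-s).T)-rad,c0,loss='soft_l1',f_scale=.001);print(n,t,len(q),f.x.round(4))
    q=P[(d>0)&(P[...,2]>.12)&(P[...,2]<.15)&(c<.02)];print(n,'top z',np.percentile(q[:,2],[50,90]).round(4))
    h=P[(hsv[...,0]>8)&(hsv[...,0]<17)&(hsv[...,1]>180)&(P[...,2]>.165)&(P[...,2]<.185)&(np.hypot(P[...,0]-.549,P[...,1]+.0725)<.05)]
    if len(h)>10: print(n,'handle',cv2.minAreaRect(h[:,:2].astype(np.float32)),np.median(h,0).round(4))
cv2.imwrite('pics/w3.png',im[...,::-1])
E
```

```text
time_s: 11.3
position: [0.4651, -0.0799, 0.0973]
tcp_rot: [-0.452, -3.109, 0.0]
ft_force: [0.7, 0.4, -0.3]
width: 0.0851
finger_force: 0.0
time_s: 12.3
position: [0.4652, -0.0799, 0.243]
tcp_rot: [0.452, 3.108, -0.0]
ft_force: [-0.3, 0.3, -0.7]
width: 0.0854
finger_force: 0.0
side body 172 [ 0.4638 -0.0806]
side cap 79 [ 0.4638 -0.0811]
side rim 151 [ 0.4636 -0.0789]
side top z [0.1301 0.132 ]
side handle ((0.5478087067604065, -0.07492196559906006), (0.012870597653090954, 0.06503749638795853), 4.677218914031982) [ 0.5472 -0.0918  0.173 ]
wrist body 380 [ 0.4644 -0.0786]
wrist cap 309 [ 0.4644 -0.0785]
wrist rim 695 [ 0.4651 -0.0784]
wrist top z [0.1305 0.1314]
```

View pics/w3.png

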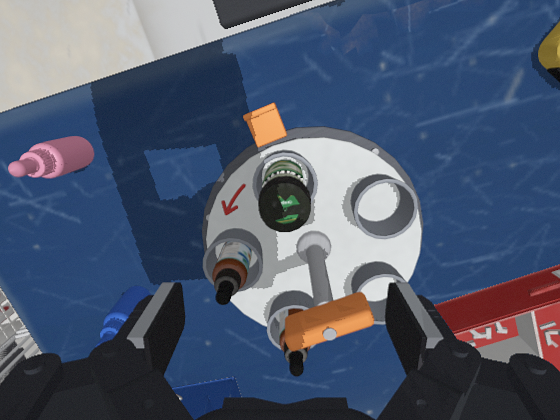

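The jar stands at (285,195) in cup 0, with its top at 0.131 (so it is on the floor), upright and within 2 mm of centre. The handle is at (330,322) in the wrist view. Now I'll move over the handle and turn the tool -68°.

```bash
python3 -m crank '[[0.01,0.001,0,0,0,-8.5],[0.01,0.001,0,0,0,-8.5],[0.01,0.001,0,0,0,-8.5],[0.01,0.001,0,0,0,-8.5],[0.01,0.001,0,0,0,-8.5],[0.01,0.001,0,0,0,-8.5],[0.01,0.001,0,0,0,-8.5],[0.01,0,0,0,0,-8.5],[0.004,0,0,0,0,0],[0,0,0,0,0,0]]'
python3 - <<'E'
from h import *
im,d,m=grab('wrist');P=cloud(d,m);hsv=cv2.cvtColor(im,cv2.COLOR_RGB2HSV)
h=P[(hsv[...,0]>8)&(hsv[...,0]<17)&(hsv[...,1]>150)&(P[...,2]>.168)&(P[...,2]<.185)&(np.hypot(P[...,0]-.549,P[...,1]+.0725)<.05)]
print(len(h),cv2.minAreaRect(h[:,:2].astype(np.float32)),np.median(h,0))
o=arm.get_obs();R=cv2.Rodrigues(o['tcp_rot'])[0];print(o['position'],np.degrees(np.arctan2(R[1,1],R[0,1])),o['joint_pos'].round(2))
E
```

```text
time_s: 13.4
position: [0.549, -0.0729, 0.2416]
tcp_rot: [-2.107, -2.329, 0.001]
ft_force: [-0.4, 0.2, 0.0]
width: 0.0856
finger_force: 0.0
1786 ((0.5491111278533936, -0.06955407559871674), (0.013109642080962658, 0.064776711165905), 5.169604301452637) [ 0.54865544 -0.06349125  0.17397292]
[ 0.54859413 -0.0728465   0.24166502] 5.7193885568915785 [-0.19  0.34  1.81 -0.    1.   -0.29]
```

```bash
python3 -m crank '[[0,0.001,-0.01,0,0,0],[0,0,-0.015,0,0,0],[0,0,-0.015,0,0,0],[0,0,-0.015,0,0,0],[0,0,-0.015,0,0,0],[0,0,-0.015,0,0,0],[0,0,-0.011,0,0,0],[0,0,0,0,0,0],[0,0,0,0,0,0],[0,0,0,0,0,0]]'
python3 -m crank '[[0,0,0,0,0,0],[0,0,0,0,0,0],[0,0,0,0,0,0],[0,0,0,0,0,0],[0,0,0,0,0,0],[0,0,0,0,0,0],[0,0,0,0,0,0],[0,0,0,0,0,0],[0,0,0,0,0,0],[0,0,0,0,0,0]]' 0 60
```

```text
time_s: 14.45
position: [0.5494, -0.072, 0.1469]
tcp_rot: [2.112, 2.324, 0.001]
ft_force: [-0.2, 0.5, 0.5]
width: 0.0853
finger_force: 0.0
time_s: 15.45
position: [0.5491, -0.0719, 0.1465]
tcp_rot: [2.113, 2.325, 0.0]
ft_force: [-1.6, 1.4, 5.3]
width: 0.0129
finger_force: 59.9
```

Handle gripped (width 13 mm). I'll twist it 72° anticlockwise, gently.

```bash
python3 -m crank '[[0,0,0,0,0,1],[0,0,0,0,0,2],[0,0,0,0,0,3],[0,0,0,0,0,4],[0,0,0,0,0,4],[0,0,0,0,0,4],[0,0,0,0,0,4],[0,0,0,0,0,4],[0,0,0,0,0,4],[0,0,0,0,0,4]]'
python3 -m crank '[[0,0,0,0,0,4],[0,0,0,0,0,4],[0,0,0,0,0,4],[0,0,0,0,0,4],[0,0,0,0,0,4],[0,0,0,0,0,4],[0,0,0,0,0,4],[0,0,0,0,0,4],[0,0,0,0,0,3],[0,0,0,0,0,2]]'
python3 -m crank '[[0,0,0,0,0,1],[0,0,0,0,0,0],[0,0,0,0,0,0],[0,0,0,0,0,0],[0,0,0,0,0,0],[0,0,0,0,0,0],[0,0,0,0,0,0],[0,0,0,0,0,0],[0,0,0,0,0,0],[0,0,0,0,0,0]]'
python3 - <<'E'
from h import *
o=arm.get_obs();R=cv2.Rodrigues(o['tcp_rot'])[0];print(np.degrees(np.arctan2(R[1,1],R[0,1])),o['moment'])
im,d,m=grab('side');cv2.imwrite('pics/side2.png',cv2.resize(im[200:300,220:380,::-1],None,fx=4,fy=4,interpolation=2))
E
```

```text
time_s: 16.45
position: [0.5491, -0.0719, 0.1465]
tcp_rot: [1.338, 2.843, 0.0]
ft_force: [-1.7, 1.2, 6.3]
width: 0.0132
finger_force: 60.2
time_s: 17.45
position: [0.5491, -0.0719, 0.1465]
tcp_rot: [0.367, 3.12, -0.0]
ft_force: [-2.8, 0.8, 5.7]
width: 0.0131
finger_force: 60.2
time_s: 18.45
position: [0.5491, -0.072, 0.1465]
tcp_rot: [0.343, 3.123, -0.0]
ft_force: [-2.3, -0.0, 4.6]
width: 0.0131
finger_force: 60.2
77.45353798303817 [0.03327512 0.31341654 0.02389596]
```

View pics/side2.png

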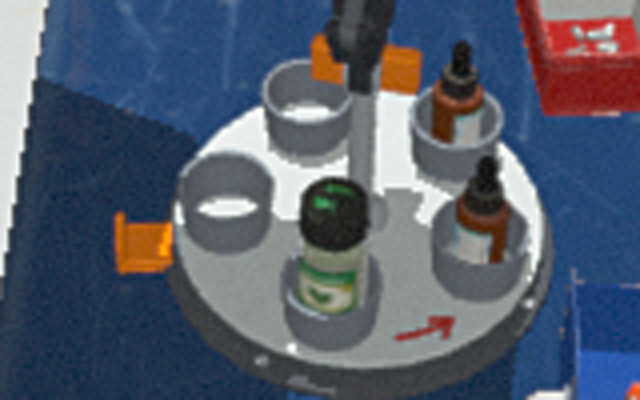

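The carousel has turned one click. The jar stands in the near cup at (335,260), an empty cup is at the mark (228,200), and both dropper bottles are upright at (455,100) and (485,215). I'll release and rise.

```bash
python3 -m crank '[[0,0,0,0,0,0],[0,0,0,0,0,0],[0,0,0,0,0,0],[0,0,0,0,0,0],[0,0,0,0,0,0],[0,0,0,0,0,0],[0,0,0,0,0,0],[0,0,0,0,0,0],[0,0,0,0,0,0],[0,0,0,0,0,0]]' 1
python3 -m crank '[[0,0,0.01,0,0,0],[0,0,0.015,0,0,0],[0,0,0.02,0,0,0],[0,0,0.02,0,0,0],[0,0,0.02,0,0,0],[0,0,0.02,0,0,0],[0,0,0.02,0,0,0],[0,0,0,0,0,0],[0,0,0,0,0,0],[0,0,0,0,0,0]]'
python3 - <<'E'
from h import *
im,d,m=grab('side');P=cloud(d,m);hsv=cv2.cvtColor(im,cv2.COLOR_RGB2HSV)
h=P[(hsv[...,0]>8)&(hsv[...,0]<17)&(hsv[...,1]>180)&(P[...,2]>.168)&(P[...,2]<.185)&(np.hypot(P[...,0]-.549,P[...,1]+.0725)<.05)]
print('handle (want width angle ~77)',cv2.minAreaRect(h[:,:2].astype(np.float32)))
cv2.imwrite('pics/side3.png',cv2.resize(im[120:320,220:380,::-1],None,fx=3,fy=3,interpolation=2))
E
```

```text
time_s: 19.5
position: [0.5491, -0.0719, 0.1463]
tcp_rot: [-0.343, -3.123, -0.0]
ft_force: [-0.3, 0.6, -0.1]
width: 0.0854
finger_force: 0.0
time_s: 20.5
position: [0.5487, -0.0718, 0.2709]
tcp_rot: [-0.343, -3.122, -0.0]
ft_force: [-0.5, -0.6, 0.9]
width: 0.0852
finger_force: 0.0
handle (want width angle ~77) ((0.5482048988342285, -0.07451728731393814), (0.013748165220022202, 0.06335362046957016), 76.7345199584961)
```

View pics/side3.png

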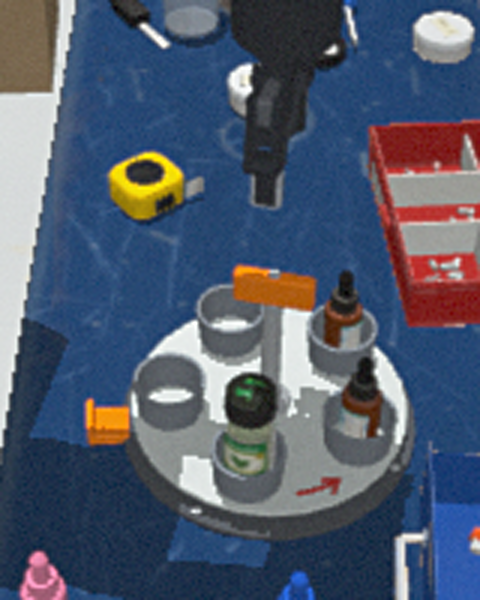

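The handle reads 76.7° against an expected 77°. The jar is upright at (247,440), the empty cup at (168,390) is at the mark, the droppers are standing, the tape measure and tin have not moved, and the gripper is clear. I'll hand it in.

```bash
python3 -c "
from plant import arm
print(arm.job_done())"
```

```text
the job is handed in; nothing more can be done
None
```

The jar stands upright on the floor of cup 0, the carousel is one click anticlockwise with the next empty cup at the mark, and the job was handed in at about 20.5 s; no verdict came back.

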